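Gauge the gear case and show the rod for reading

ROBOT

A 6-joint arm with a two-finger parallel gripper is mounted at the origin on the work surface. World frame = base frame: x ahead of the robot, y to its left, z up, the work surface at z = 0. Lengths are in m, angles in rad, forces in N, time in s.
With the tool pointing down it reaches from about 0.35 to 0.975 m from the base axis. Payload 4.9 kg.
Tool frame: the origin (TCP) lies midway between the tips of the shut fingers; the grasp point (between the pads) lies 19 mm behind it (bot.grip_depth is the distance from the TCP to the grasp point, in m); z points along the fingers, y is the direction in which the jaws open and shut (so a half turn about z gives the same grasp; the last joint's range is limited). The gripper opens to 85 mm and grips with 20 to 120 N. Pads are 22 mm wide; open, the fingers measure 114 mm over their backs; the gripper's body (76 mm by 85 mm) begins 54 mm behind the grasp point. The pads swing forward as they close: fully open they stand 13 mm farther back than shut.
Start: joints at [-1.267, 0.053, 1.613, -0, 1.476, -0.119], TCP at [0.256, -0.57, 0.231] pointing down, gripper open.
Joint ranges: [-3.01, 3.01], [-1.01, 2.22], [0.06, 2.58], [-1.02, 4.17], [0.09, 2.62], [-3.14, 3.14]. Speed limits (rad/s): [2.57, 2.57, 3.14, 3.14, 3.14, 3.14].

INTERFACE

Orientations are given as a 3x3 rotation matrix whose columns are the frame's x, y, z axes.
In Python, from bench import bot gives the robot as it stands. The module is installed in compiled form; this text tells all that it offers.
- The arm moves only by the tool step_arm, never from a script. Its argument "deltas" is text: rows parted by semicolons, each of 6 numbers parted by spaces: the shift along the tool's x, y, z in mm, then the turn, a rotation vector about the tool's x, y, z in rad. A call has 1 to 20 rows; each row is the pose to reach, as a shift and turn from the pose measured when the call began, along the tool's axes at that moment; what a row does not reach only later rows make up. A row lasts 1/10 s, in which the tool goes at most 50 mm and 8.59 degrees, less where a joint would pass 70% of its speed; a pose out of reach is approached as far as the arm can. A call with a gripper value outside its range is refused whole. "hand" is the opening, from -1 (shut) to 1 (fully open), so that 0 is half open, set as the call begins (left out, the last holds). The fingers move at their own pace and stop on an object; "squeeze" is the grip in N (left out, the last holds). Time passes only in rows, so rows that repeat a pose let the fingers close. It gives the time, the measured TCP pose, the force and the opening at its end, in the units of the state.
- bot.get_obs(): the state, without advancing time (a new reading comes with each control period).
- bot.snapshot(name): name is "side" or "top"; returns the picture (420x560x3 uint8, blue, green, red); there is no depth.
- bot.get_calibration(name): a dict with "fovy" (degrees; the focal length in pixels is half the picture's height over the tangent of half this angle, whatever the lens; pixels are square), "cx", "cy" (the principal point, pixels), "R" (3x3) and "t" (3): a world point X has camera coordinates R X + t. Camera axes: x right, y down, z forward; pixel columns grow to the right and rows downward; lengths in m; the calibration is good to about 2 mm. A picture is of the moment at which its call begins. get_calibration takes no time and is no camera call.
- bot.close_job(): hands the job in, once; it reports no verdict.
Trained networks look in the newest picture that a camera, given by its name, has taken for a name from the list of things; names that differ only in an ending like _2 or _b are one class to them, and where a whole thing is asked for, a point or a joint stands for the part that bears it (a point fixed in the world has none). Each returns a list of dicts, best first, with "confidence" (0 to 1); they miss things now and then, are a little off and sometimes report something else, mostly with a low value. They report only what shows in the picture. A call takes as long as a camera call. They do not tell look-alikes from the thing itself.
- bot.spot_in(camera, target): "xyz" ([x, y, z] in m, in the coordinates of the camera as it stood for that picture, good to about 4 mm: the middle of the surface that is visible of it).
- bot.trace(camera, target): "mask" (420x560 bool, what is visible of it).
- bot.spot_point(camera, target): "xyz" ([x, y, z] in m, in the coordinates of the camera as it stood for that picture, good to about 4 mm: a listed point, or the origin of a listed thing).
The state is a dict: "clock": time; "joints": joint angles; "qd": joint speeds; "tau": joint torques, N m; "tcp_pos": TCP position; "eef_rot": TCP orientation; "contact_force": force on the tool from outside, world axes, zero at the start; "torque": the same for the moment, N m; "opening": finger opening in m.
Only numpy, scipy, OpenCV 4.12 (cv2) and the standard library are available. Lean on these libraries where they do the work, as an engineer would, in place of code of your own. Each camera call takes 0.05 s, during which the arm holds its last target.

TASK

Take the gauge rod with the round collar from its rest, slide it gently down the slanted guide tube of the gear case until the collar stops on the tube's rim, and pull it fully out again. Then hold it level, marked side up, with its tip over the middle of the white tile and a few centimetres above it, touching nothing, and finish there still holding the rod in the gripper, motionless. Leave the plain rod and everything else on the bench where it is.

Things in the scene. Friction and masses are not known exactly. Their poses are not given: they have to be found in the camera images.
- gauge_rod: the gauge rod with the collar, 170 mm long, about 90 g. Origin: centre of its black grip, on the axis; +x along the shank to the tip, +z out of the side with six cross marks. Grip, the place to hold: 80 mm along x (-40 to +40), 16 wide (y), 18 tall (z). Steel collar 28 mm across, x +47 to +55. Starts level on rest_a, axis 55 mm above the table, marked side up, tip roughly towards the robot
- rod_tip (a point): the tip of the gauge rod, on its axis at x +130 mm from the grip's centre; the round shank is 8 mm in diameter from the collar to here, slightly tapered over the last 4 mm
- rod_seat (a point): centre of the collar's tip-side face, on the rod's axis at x +55 mm from the grip's centre; it meets the tube's rim when the rod is home, the shank then being 75 mm in
- gearcase: aluminium gear case, fixed to the bench, footprint 150 x 130 mm, 66 mm tall (bolt heads 70 mm); origin at the centre of its underside, z up. The slanted guide tube stands on its top and rises towards the case's +x, which faces roughly away from the robot
- tube: steel guide tube, fixed on the gear case. Origin: centre of its open mouth, 120 mm above the table; +z points out of the mouth along the axis, 25 degrees above the horizontal, roughly away from the robot; y is level. Bore 13 mm in diameter, 79 mm deep, flaring over the last 9 mm to 22 mm at the mouth; rim 31 mm outside, on which the collar stops
- tile: white reading tile, fixed, 100 x 100 mm, 12 mm thick; origin at the centre of its underside, z up
- rest_a: fixed wooden rest under the gauge rod; base 190 x 60 x 10 mm, x -65 to +125. Two posts 36 wide, 12 thick at x -33 (under the grip, lips 52 mm up) and x +100 (under the shank, lips 57 mm up), open above: the rod lifts straight out. Origin on the table under the rod's grip centre, +x towards the rod's tip. It swaps places with rest_b between starts
- rest_b: fixed rest of the same make, with the plain rod on it
- plain_rod: bystander: a rod with the same grip but NO collar, its shank 4 mm in radius ending 125 mm ahead of its grip centre; lies on the other rest. Origin at its grip centre, +x along the shank
- tyre_a: bystander: loose rubber model tyre, 72 mm across, 30 mm tall, lying flat; origin under its centre
- tyre_b: bystander: another tyre of that size
- tyre_c: bystander: another tyre of that size
- rim: bystander: small round wheel rim, 48 mm across, 22 mm tall; origin under its centre
- screwdriver: bystander: screwdriver 170 mm long, lying; handle to its -x
- jar: bystander: glass jar 48 mm across, 60 mm tall; origin under its centre
- block: bystander: steel block 50 x 30 x 30 mm; origin under its centre
Things that resemble listed ones, but are neither listed nor needed, are in the scene too. What is shaped like the rest_b but purple is not meant.

How it is judged:
By the outcome, as a careful person would: the job done as asked, in the order asked, and still so for the second after the job is handed in, while the arm keeps its last pose, push and grip.
It also fails if it takes over 56 s, if anything falls off the work surface, if the arm or the gripper's body presses on something with over 40 N, if the wrist force passes 120 N, or if a joint passes its speed limit or range.

## Working session

There is one attempt and no reset: what is moved stays moved. The work goes in short steps, Python scripts to look and compute and a tool call to move; the robot and the scene stay as the last step left them, time stands still between calls to the robot, and variables do not carry over. Pictures are saved under pics/ and viewed, and the job is handed in when it is done.

Besides the shell and the picture viewer there is one more tool, called in YAML: its name, and indented under it one key for each argument. step_arm: Moves the arm, as the interface text tells. Its arguments: {"type":"object","properties":{"deltas":{"type":"string"},"hand":{"type":"number"},"squeeze":{"type":"number"}},"required":["deltas"]}

```bash
mkdir -p pics; cat > h.py <<'E'
import numpy as np, cv2
from bench import bot
def K(n):
    c=bot.get_calibration(n); f=210/np.tan(np.radians(c['fovy'])/2); return c,f
def proj(n,X):
    c,f=K(n); X=np.atleast_2d(X); p=X@np.array(c['R']).T+np.array(c['t']); return np.c_[f*p[:,0]/p[:,2]+c['cx'],f*p[:,1]/p[:,2]+c['cy']]
def w(n,x):
    c,f=K(n); return np.array(c['R']).T@(np.array(x)-np.array(c['t']))
def ray(n,u,v,z):
    c,f=K(n);R=np.array(c['R']);o=-R.T@np.array(c['t']);d=R.T@np.array([(u-c['cx'])/f,(v-c['cy'])/f,1]);return o+d*(z-o[2])/d[2]
E
python3 - <<'E'
from h import *
np.set_printoptions(precision=4,suppress=True)
for n in('side','top'):
    im=bot.snapshot(n); cv2.imwrite(f'pics/{n}0.png',im)
    c,f=K(n); print(n,f,c['cx'],c['cy'],-np.array(c['R']).T@np.array(c['t']))
    for t in ['gauge_rod','rod_tip','rod_seat','tube','tile','gearcase','rest_a','plain_rod']:
        r=bot.spot_point(n,t)
        for d in r[:4]: print(n,t,round(d['confidence'],2),w(n,d['xyz']),proj(n,w(n,d['xyz']))[0].round())
print(bot.get_obs())
E
```

```text
side 381.16893870919847 274.33135645314866 209.75575661574706 [0.3613 0.8762 1.123 ]
side gauge_rod 0.73 [0.5339 0.1862 0.0551] [256. 260.]
side rod_tip 0.74 [0.4079 0.1687 0.0542] [294. 261.]
side rod_seat 0.61 [0.4812 0.1828 0.0563] [272. 261.]
side tube 0.71 [ 0.5896 -0.0028  0.1182] [250. 204.]
side tile 0.62 [ 0.4301 -0.2811  0.0037] [302. 178.]
side tile 0.44 [ 0.2962 -0.2544 -0.0022] [333. 187.]
side gearcase 0.84 [ 0.5377 -0.0157  0.0001] [266. 224.]
side rest_a 0.94 [ 0.5358  0.1855 -0.0011] [256. 269.]
side rest_a 0.87 [0.715  0.4975 0.0002] [177. 350.]
side rest_a 0.56 [0.5182 0.359  0.0006] [251. 316.]
side plain_rod 0.82 [0.5131 0.358  0.0585] [252. 308.]
side plain_rod 0.2 [0.405  0.1674 0.0538] [295. 261.]
top 379.32312765623004 279.1440967928997 214.59035670981586 [0.3601 0.0122 1.1304]
top gauge_rod 0.74 [0.5368 0.1888 0.0597] [220. 208.]
top gauge_rod 0.24 [0.5142 0.3558 0.0541] [162. 215.]
top rod_tip 0.24 [ 0.5404 -0.0103 -0.0025] [289. 212.]
top rod_seat 0.86 [0.4874 0.181  0.0569] [222. 226.]
top rod_seat 0.68 [ 0.767  -0.1868  0.0028] [348. 142.]
top tube 0.73 
[... 187 characters left out ...]
67. 215.]
top rest_a 0.59 [0.722  0.5025 0.001 ] [125. 150.]
top plain_rod 0.73 [0.5175 0.358  0.0545] [161. 214.]
top plain_rod 0.73 [ 0.5391 -0.0106 -0.0005] [289. 213.]
{'clock': 0.9, 'joints': array([-1.267 ,  0.0527,  1.6129,  0.    ,  1.476 , -0.119 ]), 'qd': array([ 0.002 ,  0.0002, -0.0001, -0.0004,  0.0004, -0.0016]), 'tau': array([ -0.0013, -39.3679, -37.0469,  -0.0002,   0.0005,  -0.    ]), 'tcp_pos': array([ 0.2564, -0.5699,  0.2313]), 'eef_rot': array([[ 0.912 ,  0.4103, -0.    ],
       [ 0.4103, -0.912 ,  0.    ],
       [ 0.    , -0.    , -1.    ]]), 'contact_force': array([-0.009,  0.031, -0.307]), 'torque': array([ 0.0664, -0.0184, -0.0306]), 'opening': 0.08542995794846085}
```

View pics/side0.png

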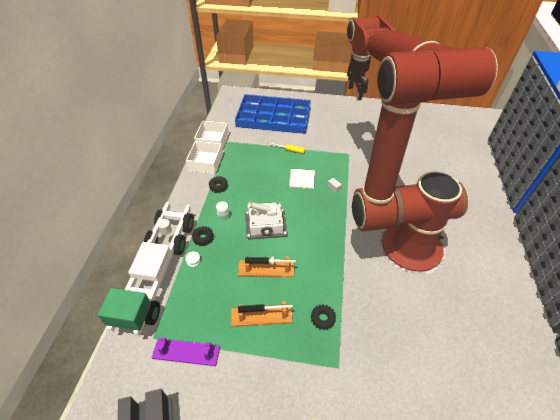

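View pics/top0.png

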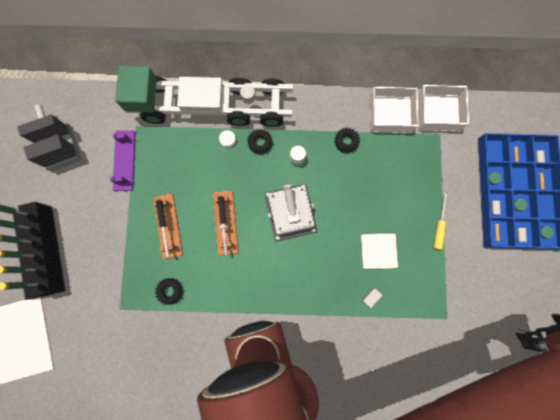

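```bash
python3 - <<'E'
from h import *
a=cv2.imread('pics/top0.png')
cv2.imwrite('pics/t1.png',cv2.resize(a[130:270,180:340],None,fx=4.5,fy=4.2,interpolation=cv2.INTER_CUBIC))
a=cv2.imread('pics/side0.png')
cv2.imwrite('pics/s1.png',cv2.resize(a[180:285,220:340],None,fx=5.6,fy=5.6,interpolation=cv2.INTER_CUBIC))
E
```

```text
(no output)
```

View pics/t1.png

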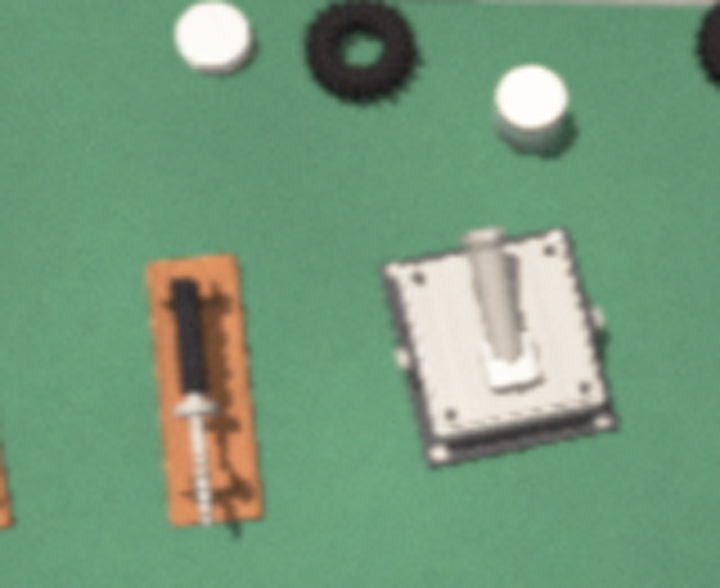

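View pics/s1.png

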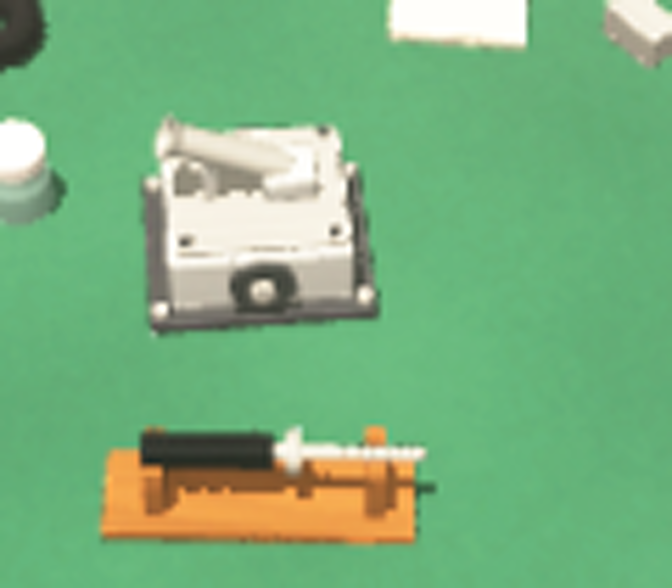

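The top view shows the gauge rod with its collar near (220,208), on the second rest. The plain rod is near (161,214), the tube mouth near (288,185) and the tile at (378,252). I'll refine these poses.

```bash
cat >> h.py <<'E'
def crop(src,x0,y0,x1,y1,s,out):
    a=cv2.imread(src)[y0:y1,x0:x1]; a=cv2.resize(a,None,fx=s,fy=s,interpolation=cv2.INTER_CUBIC)
    for x in range(x0,x1,5):
        cv2.line(a,(int((x-x0+.5)*s),0),(int((x-x0+.5)*s),4 if x%10 else 10),(0,0,255),1)
        if x%10==0: cv2.putText(a,str(x),(int((x-x0+.5)*s)-10,20),0,.35,(0,0,255),1)
    for y in range(y0,y1,5):
        cv2.line(a,(0,int((y-y0+.5)*s)),(4 if y%10 else 10,int((y-y0+.5)*s)),(0,0,255),1)
        if y%10==0: cv2.putText(a,str(y),(11,int((y-y0+.5)*s)+4),0,.35,(0,0,255),1)
    cv2.imwrite(out,a)
E
python3 - <<'E'
from h import *
crop('pics/top0.png',262,180,322,245,9,'pics/ca.png')
crop('pics/side0.png',242,198,292,242,12,'pics/cb.png')
crop('pics/top0.png',205,185,245,260,8,'pics/cc.png')
crop('pics/side0.png',235,250,300,280,12,'pics/cd.png')
E
```

```text
(no output)
```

View pics/ca.png

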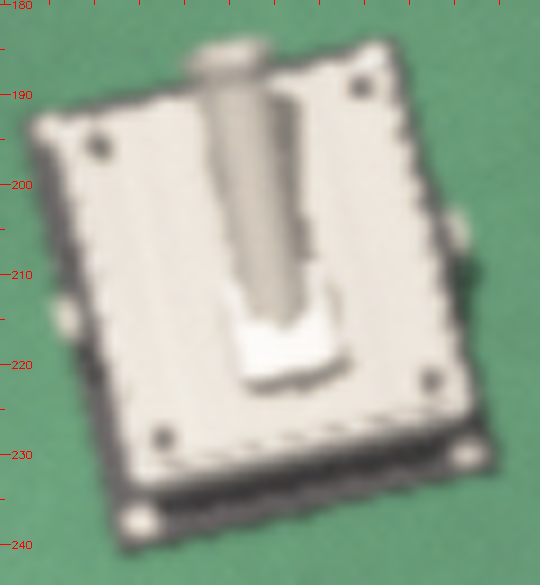

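View pics/cb.png

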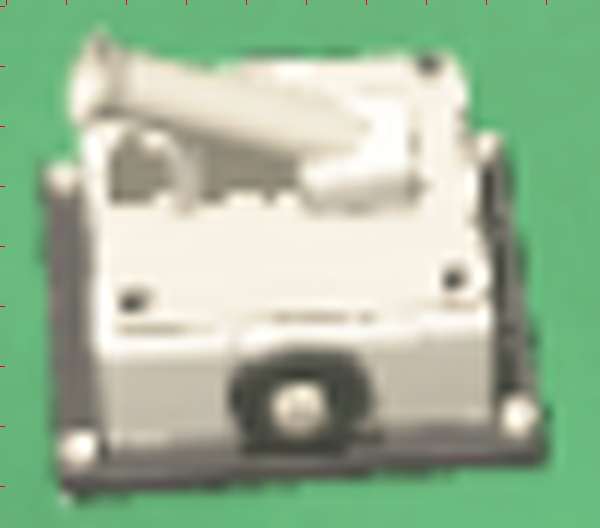

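View pics/cc.png

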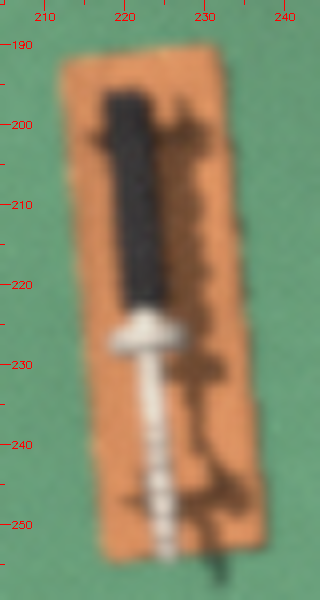

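View pics/cd.png

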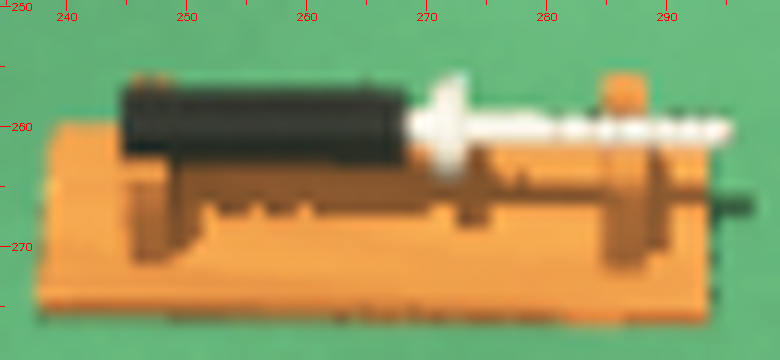

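```bash
cat > fit.py <<'E'
from h import *
from scipy.optimize import least_squares
np.set_printoptions(precision=4,suppress=True)
T=lambda p,s,x0,y0:(x0+p[0]/s-.5,y0+p[1]/s-.5)
# case corners base z=0
a=ray('top',*T((125,550),9,262,180),0.0);b=ray('top',*T((495,468),9,262,180),0.0)
print('front corners',a,b,np.linalg.norm(a-b),np.degrees(np.arctan2((a-b)[0],(a-b)[1])))
c=ray('side',*T((70,500),12,242,198),0);d=ray('side',*T((545,465),12,242,198),0)
print('left corners side',c,d,np.linalg.norm(c-d),np.degrees(np.arctan2((d-c)[1],(d-c)[0])))
# top plate bolts at z .07
for nm,pts,s,x0,y0 in (('top',[(97,147),(360,87),(162,438),(431,381)],9,262,180),('side',[(133,300),(453,279),(428,63)],12,242,198)):
    for p in pts: print(nm,'bolt',ray(nm,*T(p,s,x0,y0),0.069))
print('mouth top',ray('top',*T((230,57),9,262,180),.12),'side',ray('side',*T((92,78),12,242,198),.12))
print('tube low end top',ray('top',*T((275,318),9,262,180),.09))
for v in ((220.3,196),(222.3,222.8)): print('grip top',ray('top',*v,.064))
print('collar',ray('top',223.2,226.6,.06),'tip',ray('top',225.6,254.2,.055))
for v in ((244.7,259.8),(268.2,260)): print('grip side',ray('side',*v,.055))
print('coll side',ray('side',272,259.8,.055),'tip',ray('side',295.5,260.2,.055))
E
python3 fit.py
```

```text
front corners [0.4539 0.0279 0.    ] [ 0.4846 -0.0943  0.    ] 0.12602589463480807 -14.131538332693008
left corners side [0.5924 0.0645 0.    ] [0.4509 0.0285 0.    ] 0.1459784560817136 -165.7075589429486
top bolt [0.5757 0.0397 0.069 ]
top bolt [ 0.5975 -0.0433  0.069 ]
top bolt [0.4835 0.0165 0.069 ]
top bolt [ 0.5039 -0.0674  0.069 ]
side bolt [0.5747 0.039  0.069 ]
side bolt [0.482 0.016 0.069]
side bolt [ 0.5027 -0.0688  0.069 ]
mouth top [ 0.5942 -0.0011  0.12  ] side [ 0.5928 -0.0016  0.12  ]
tube low end top [ 0.5193 -0.0174  0.09  ]
grip top [0.572  0.1887 0.064 ]
grip top [0.4948 0.179  0.064 ]
collar [0.4845 0.1765 0.06  ] tip [0.4069 0.1665 0.055 ]
grip side [0.5723 0.1896 0.055 ]
grip side [0.4947 0.1781 0.055 ]
coll side [0.4823 0.1753 0.055 ] tip [0.4046 0.1646 0.055 ]
```

```bash
cat >> h.py <<'E'
from scipy.spatial.transform import Rotation as Ro
def rodR(yaw,pitch):  # rod axis heading yaw(deg) (direction of +x is yaw), pitch deg down; returns tool R (tool x = -rod x, tool z=-rod z)
    c,s=np.cos(np.radians(yaw)),np.sin(np.radians(yaw)); p=np.radians(pitch)
    x=np.array([c*np.cos(p),s*np.cos(p),-np.sin(p)]); z=np.array([c*np.sin(p),s*np.sin(p),np.cos(p)])
    return np.c_[-x,np.cross(-z,-x),-z]
def delta(P,R,o=None):
    o=o or bot.get_obs(); R0=np.array(o['eef_rot']); return R0.T@(np.array(P)-o['tcp_pos'])*1000, Ro.from_matrix(R0.T@R).as_rotvec()
E
python3 - <<'E'
from h import *
np.set_printoptions(precision=3,suppress=True)
R=rodR(188.1,0);print(R)
print(delta([.5335,.184,.15],R))
print(bot.get_calibration('top')['R'])
E
```

```text
[[ 0.99   0.141  0.   ]
 [ 0.141 -0.99   0.   ]
 [ 0.     0.    -1.   ]]
(array([ 562.02 , -573.875,   81.331]), array([-0.   , -0.   ,  0.281]))
[[ 0.028 -1.    -0.002]
 [-0.988 -0.028 -0.151]
 [ 0.151  0.006 -0.989]]
```

step_arm:
  deltas: "30 -31 0 0 0 0.01; 61 -62 0 0 0 0.03; 92 -94 0 0 0 0.05; 123 -126 0 0 0 0.07; 155 -158 0 0 0 0.09; 187 -190 0 0 0 0.11; 219 -223 0 0 0 0.12; 251 -256 0 0 0 0.14; 283 -289 0 0 0 0.16; 315 -322 0 0 0 0.18; 347 -355 0 0 0 0.2; 379 -388 0 0 0 0.21; 411 -420 8 0 0 0.23; 443 -452 18 0 0 0.24; 475 -485 30 0 0 0.25; 507 -518 44 0 0 0.26; 535 -547 60 0 0 0.27; 554 -566 75 0 0 0.281; 562 -574 81 0 0 0.281; 562 -574 81 0 0 0.281"
  hand: 1
  squeeze: 60

```text
clock: 2.9
tcp_pos: [0.5329, 0.1847, 0.1491]
eef_rot: [[0.99, 0.143, -0.002], [0.143, -0.99, -0.001], [-0.002, 0.0, -1.0]]
contact_force: [-0.0, -0.4, -0.2]
opening: 0.0853
```

```bash
python3 - <<'E'
from h import *
np.set_printoptions(precision=3,suppress=True)
im=bot.snapshot('side'); cv2.imwrite('pics/s2.png',im)
crop('pics/s2.png',220,200,300,285,7,'pics/s2c.png')
o=bot.get_obs();print(o['tcp_pos'],o['joints'],o['clock'])
print(delta([.5335,.184,.036],rodR(188.1,0)))
E
```

```text
[0.533 0.184 0.15 ] [ 0.2   -0.027  1.832 -0.001  1.338  1.629] 2.95
(array([  0.417,  -0.195, 114.107]), array([0.001, 0.001, 0.001]))
```

View pics/s2c.png

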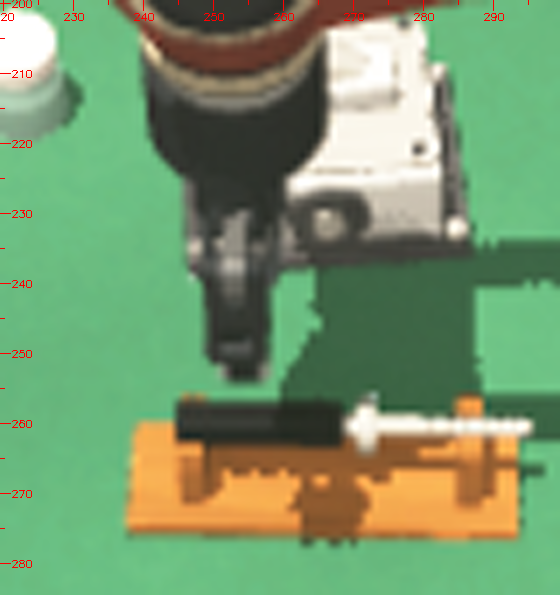

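The gripper, with its tips at about (254,252), is over the grip's middle (256,260). I'll go down and close.

step_arm:
  deltas: "0.4 -0.2 15 0 0 0; 0.4 -0.2 35 0 0 0; 0.4 -0.2 60 0 0 0; 0.4 -0.2 82 0 0 0; 0.4 -0.2 100 0 0 0; 0.4 -0.2 110 0 0 0; 0.4 -0.2 114 0 0 0; 0.4 -0.2 114 0 0 0; 0.4 -0.2 114 0 0 0"

```text
clock: 3.85
tcp_pos: [0.5343, 0.184, 0.0372]
eef_rot: [[0.99, 0.142, 0.001], [0.142, -0.99, -0.0], [0.001, 0.001, -1.0]]
contact_force: [-0.5, -0.0, 0.1]
opening: 0.0853
```

step_arm:
  deltas: "0 0 0 0 0 0; 0 0 0 0 0 0; 0 0 0 0 0 0; 0 0 0 0 0 0; 0 0 0 0 0 0; 0 0 0 0 0 0; 0 0 0 0 0 0; 0 0 0 0 0 0"
  hand: -1
  squeeze: 60

```text
clock: 4.65
tcp_pos: [0.5346, 0.184, 0.0375]
eef_rot: [[0.99, 0.142, 0.001], [0.142, -0.99, -0.0], [0.001, 0.0, -1.0]]
contact_force: [-0.5, -0.3, 1.5]
opening: 0.0151
```

step_arm:
  deltas: "0 0 -4 0 0 0; 0 0 -10 0 0 0; 0 0 -25 0 0 0; 0 0 -45 0 0 0; 0 0 -70 0 0 0; 0 0 -100 0 0 0; 0 0 -130 0 0 0; 0 0 -155 0 0 0; 0 0 -170 0 0 0; 0 0 -175 0 0 0; 0 0 -175 0 0 0; 0 0 -175 0 0 0"

```text
clock: 5.85
tcp_pos: [0.5335, 0.1839, 0.2109]
eef_rot: [[0.99, 0.142, -0.001], [0.142, -0.99, -0.001], [-0.001, 0.001, -1.0]]
contact_force: [0.7, -0.5, -0.0]
opening: 0.015
```

```bash
python3 - <<'E'
from h import *
np.set_printoptions(precision=4,suppress=True)
for n in('side','top'):
    cv2.imwrite(f'pics/{n}3.png',bot.snapshot(n))
    for t in ['gauge_rod','rod_tip','rod_seat']:
        for d in bot.spot_point(n,t)[:2]: print(n,t,round(d['confidence'],2),w(n,d['xyz']),proj(n,w(n,d['xyz']))[0].round())
o=bot.get_obs();print(o['tcp_pos'],o['eef_rot'],o['clock'],o['contact_force'],o['torque'])
g=o['tcp_pos']-.019*o['eef_rot'][:,2]; x=-o['eef_rot'][:,0]
for n in('side','top'): print(n,proj(n,[g-.04*x,g+.04*x,g+.051*x,g+.13*x]))
crop('pics/side3.png',215,170,315,270,6,'pics/s3c.png')
crop('pics/top3.png',190,150,250,270,5,'pics/t3c.png')
E
```

```text
side gauge_rod 0.6 [0.5312 0.1887 0.2274] [255. 229.]
side gauge_rod 0.3 [0.4075 0.1672 0.2288] [297. 228.]
side rod_tip 0.77 [0.4061 0.1693 0.229 ] [297. 229.]
side rod_seat 0.65 [0.4801 0.1789 0.2282] [272. 228.]
[0.5342 0.184  0.2121] [[ 0.9899  0.1418  0.0008]
 [ 0.1418 -0.9899 -0.0004]
 [ 0.0007  0.0006 -1.    ]] 6.25 [-0.5068 -0.7185 -1.6192] [-0.0139 -0.0236 -0.0644]
side [[240.6946 226.8319]
 [267.4384 227.1648]
 [271.1188 227.2106]
 [297.574  227.5399]]
top [[209.2678 181.5899]
 [212.1392 213.9001]
 [212.54   218.4092]
 [215.4611 251.2792]]
```

View pics/s3c.png

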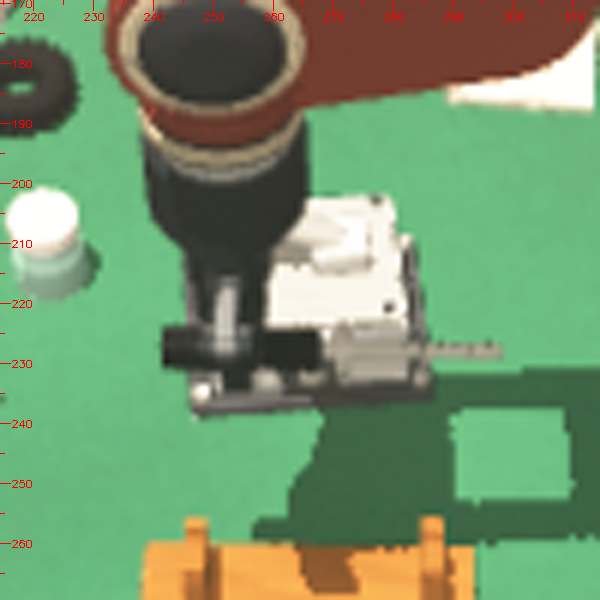

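View pics/t3c.png

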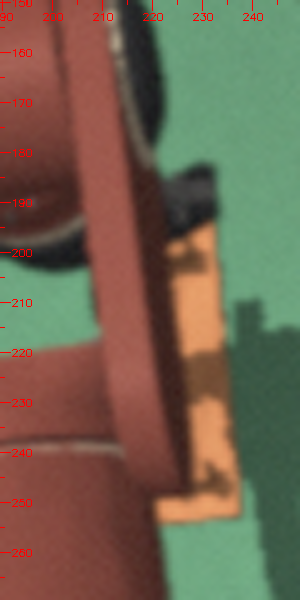

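The side view shows the collared rod held level, with its collar near (272,228) and its tip near (297,228). The rest at (255,265) is empty and undisturbed. Next I'll work out the pre-insert pose.

```bash
cat >> h.py <<'E'
M=np.array([.5945,-.0012,.12]); YAW=194.3; OFF=.0175
n=-(-rodR(YAW,25)[:,0])
def tcp_for(center,R,off=OFF): return np.array(center)+off*R[:,2]
E
python3 - <<'E'
from h import *
np.set_printoptions(precision=3,suppress=True)
R=rodR(YAW,25); P=M+.17*n; print(n,P)
W=tcp_for(P+[0,.10,.05],R); print(W,delta(W,R))
W=tcp_for(P,R);print(W,delta(W,R))
E
```

```text
[0.878 0.224 0.423] [0.744 0.037 0.192]
[0.751 0.139 0.226] (array([208.179,  75.64 , -13.706]), array([ 0.024,  0.435, -0.105]))
[0.751 0.039 0.176] (array([193.962, 174.602,  36.339]), array([ 0.024,  0.435, -0.105]))
```

step_arm:
  deltas: "15 5 -8 0 0.03 -0.01; 40 14 -14 0.004 0.08 -0.02; 72 26 -16 0.008 0.15 -0.04; 104 38 -16 0.012 0.22 -0.05; 136 50 -16 0.016 0.29 -0.07; 168 61 -15 0.02 0.36 -0.085; 192 70 -14 0.023 0.41 -0.1; 205 75 -14 0.024 0.432 -0.105; 208 76 -14 0.024 0.435 -0.105; 208 76 -14 0.024 0.435 -0.105; 208 76 -14 0.024 0.435 -0.105"

```text
clock: 7.35
tcp_pos: [0.7506, 0.1387, 0.2267]
eef_rot: [[0.878, 0.247, 0.409], [0.224, -0.969, 0.104], [0.422, -0.0, -0.906]]
contact_force: [-0.7, 0.1, -1.2]
opening: 0.0153
```

```bash
python3 - <<'E'
from h import *
np.set_printoptions(precision=3,suppress=True)
R=rodR(YAW,25); P=M+.17*n
W=tcp_for(P,R);print(W,delta(W,R)); o=bot.get_obs(); print(o['joints'])
E
```

```text
[0.751 0.039 0.176] (array([-43.484,  97.057,  35.68 ]), array([-0.,  0., -0.]))
[0.055 0.12  1.593 0.097 1.002 1.342]
```

step_arm:
  deltas: "-5 12 4 0 0 0; -14 32 12 0 0 0; -25 56 20 0 0 0; -34 77 28 0 0 0; -41 91 33 0 0 0; -43.5 97 35.7 0 0 0; -43.5 97 35.7 0 0 0; -43.5 97 35.7 0 0 0"

```text
clock: 8.15
tcp_pos: [0.751, 0.0391, 0.1765]
eef_rot: [[0.878, 0.247, 0.41], [0.224, -0.969, 0.105], [0.423, -0.0, -0.906]]
contact_force: [-0.2, 0.1, -0.4]
opening: 0.0147
```

```bash
python3 - <<'E'
from h import *
np.set_printoptions(precision=4,suppress=True)
for nm in('side','top'):
    cv2.imwrite(f'pics/{nm}4.png',bot.snapshot(nm))
    for t in ['rod_tip','rod_seat','tube']:
        for d in bot.spot_point(nm,t)[:2]: print(nm,t,round(d['confidence'],2),w(nm,d['xyz']),proj(nm,w(nm,d['xyz']))[0].round())
o=bot.get_obs();print(o['tcp_pos'],o['clock'],o['contact_force'])
g=o['tcp_pos']-OFF*o['eef_rot'][:,2]; x=-o['eef_rot'][:,0]
for nm in('side','top'): print(nm,proj(nm,[g-.04*x,g+.04*x,g+.051*x,g+.13*x,M,M-.079*n]))
print(g+.13*x, g+.055*x)
crop('pics/side4.png',195,170,285,240,8,'pics/s4c.png')
crop('pics/top4.png',250,120,330,220,6,'pics/t4c.png')
E
```

```text
side rod_tip 0.49 [0.6319 0.0094 0.1381] [237. 202.]
side rod_seat 0.73 [0.6972 0.0255 0.1667] [217. 197.]
side tube 0.64 [0.5926 0.0002 0.1189] [249. 205.]
side tube 0.21 [ 0.5316  0.184  -0.0032] [258. 269.]
top rod_tip 0.37 [0.629  0.0133 0.1348] [282. 172.]
top rod_seat 0.47 [0.701  0.0262 0.1701] [278. 142.]
top rod_seat 0.46 [ 0.7593  0.1854 -0.    ] [228. 141.]
top tube 0.42 [ 0.5241 -0.469   0.0035] [442. 222.]
[0.751  0.0391 0.1762] 8.55 [ 0.1217 -0.0865  0.3999]
side [[190.1958 190.1771]
 [213.2863 195.6632]
 [216.3788 196.398 ]
 [238.0315 201.5425]
 [248.6788 204.0275]
 [268.9423 208.8504]]
top [[271.1045 107.2545]
 [277.3749 138.2431]
 [278.2148 142.394 ]
 [284.0962 171.4597]
 [287.1089 185.7422]
 [292.5994 212.9557]]
[0.6297 0.0081 0.1371] [0.6956 0.025  0.1688]
```

View pics/s4c.png

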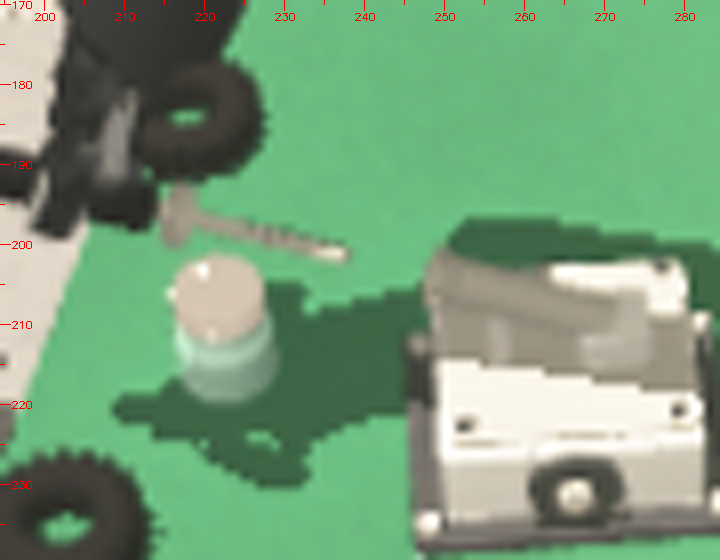

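View pics/t4c.png

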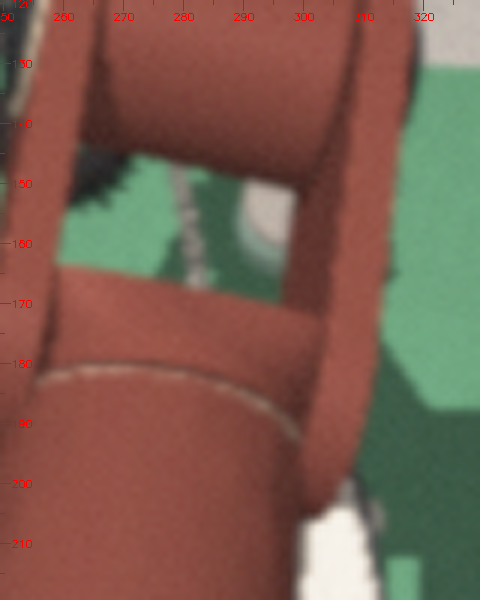

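The side view puts the rod in line with the tube: tip at (238,201), mouth centre at (249,204). The jar at (222,206) lies well below. I'll start inserting.

step_arm:
  deltas: "-5 0.5 0.6 0 0 0; -13 0.5 0.6 0 0 0; -22 0.5 0.6 0 0 0; -30 0.5 0.6 0 0 0; -36 0.5 0.6 0 0 0; -41 0.5 0.6 0 0 0; -46 0.5 0.6 0 0 0; -50 0.5 0.6 0 0 0; -53 0.5 0.6 0 0 0; -53 0.5 0.6 0 0 0"

```text
clock: 9.55
tcp_pos: [0.7045, 0.0268, 0.153]
eef_rot: [[0.878, 0.247, 0.409], [0.224, -0.969, 0.105], [0.422, -0.0, -0.906]]
contact_force: [0.1, -0.5, -1.0]
opening: 0.0149
```

```bash
cat > look.py <<'E'
from h import *
import sys
k=sys.argv[1]
np.set_printoptions(precision=4,suppress=True)
cv2.imwrite(f'pics/side{k}.png',bot.snapshot('side'))
o=bot.get_obs();print(o['tcp_pos'],o['clock'],o['contact_force'],o['torque'],o['opening'])
R0=o['eef_rot']; print('force tool',R0.T@o['contact_force'])
g=o['tcp_pos']-OFF*R0[:,2]; x=-R0[:,0]
print('seat',g+.055*x,'rel mouth in tube axes',np.array([n,rodR(YAW,25)[:,1],rodR(YAW,25)[:,2]])@(g+.055*x-M)*1000)
print(proj('side',[g+.04*x,g+.055*x,g+.13*x,M]))
crop(f'pics/side{k}.png',205,175,285,235,9,f'pics/s{k}c.png')
E
python3 look.py 5
```

```text
[0.7048 0.0268 0.1532] 9.6 [ 0.3242 -0.0409 -1.3124] [-0.0444  0.2102  0.0254] 0.014505425190185106
force tool [-0.2793  0.1199  1.3179]
seat [0.6493 0.0126 0.1459] rel mouth in tube axes [62.1748  0.146   0.4665]
[[227.9671 199.166 ]
 [232.0526 200.1369]
 [251.9748 204.8714]
 [248.6788 204.0275]]
```

View pics/s5c.png

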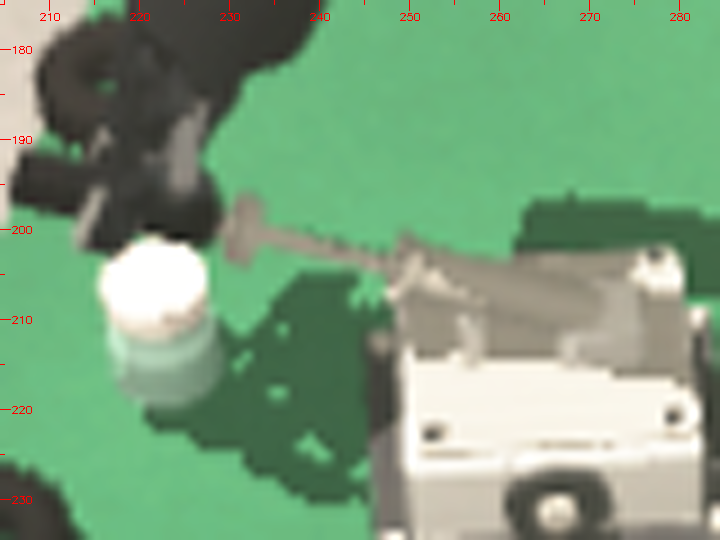

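The tip has gone into the mouth at about (249,204), and the force is about 1 N. I'll continue slowly.

step_arm:
  deltas: "-3 0 0 0 0 0; -7 0 0 0 0 0; -11 0 0 0 0 0; -15 0 0 0 0 0; -18 0 0 0 0 0; -20 0 0 0 0 0; -20 0 0 0 0 0"

```text
clock: 10.3
tcp_pos: [0.6869, 0.0222, 0.1446]
eef_rot: [[0.878, 0.247, 0.409], [0.224, -0.969, 0.105], [0.422, -0.0, -0.906]]
contact_force: [-0.7, 0.5, -0.5]
opening: 0.0149
```

```bash
python3 look.py 6
```

```text
[0.6872 0.0223 0.1448] 10.35 [ 0.5103  0.3472 -0.8186] [-0.0118  0.1913  0.034 ] 0.014750670501535623
force tool [ 0.1799 -0.2101  0.9872]
seat [0.6317 0.0081 0.1374] rel mouth in tube axes [42.109  0.163  0.439]
[[233.4275 200.4554]
 [237.4672 201.416 ]
 [257.1691 206.101 ]
 [248.6788 204.0275]]
```

No lateral force. 42 mm left by my estimate; I'll advance 32 mm.

step_arm:
  deltas: "-3 0 0 0 0 0; -7 0 0 0 0 0; -11 0 0 0 0 0; -15 0 0 0 0 0; -19 0 0 0 0 0; -23 0 0 0 0 0; -27 0 0 0 0 0; -30 0 0 0 0 0; -32 0 0 0 0 0; -32 0 0 0 0 0"

```text
clock: 11.35
tcp_pos: [0.6588, 0.0151, 0.131]
eef_rot: [[0.878, 0.247, 0.409], [0.224, -0.969, 0.105], [0.423, -0.0, -0.906]]
contact_force: [-0.0, -0.1, -0.9]
opening: 0.015
```

```bash
python3 look.py 7
```

```text
[0.659  0.0151 0.1313] 11.4 [0.1161 0.5655 0.4294] [-0.0752  0.2189 -0.0483] 0.015043703104808778
force tool [ 0.4102 -0.5192 -0.2824]
seat [0.6035 0.0009 0.1239] rel mouth in tube axes [10.0428  0.1796  0.4276]
[[242.0242 202.4947]
 [245.9923 203.4388]
 [265.3495 208.0444]
 [248.6788 204.0275]]
```

View pics/s7c.png

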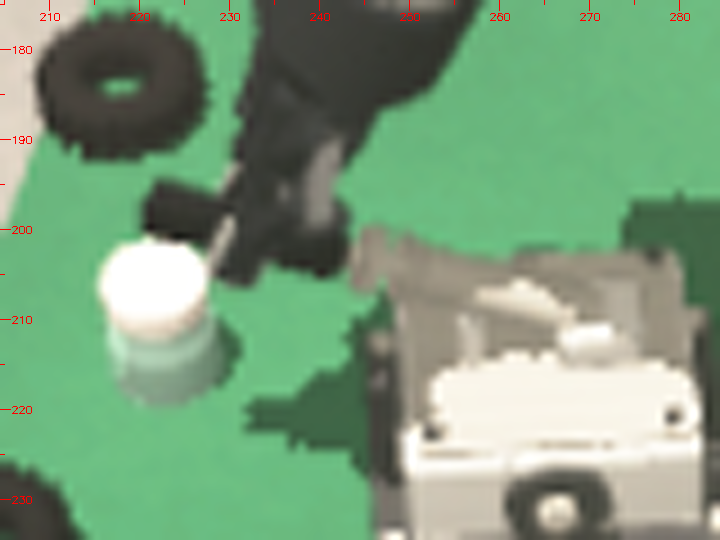

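The collar at (246,203) is close to the rim. I'll creep forward, checking force.

step_arm:
  deltas: "-2 0 0 0 0 0; -4 0 0 0 0 0; -5.5 0 0 0 0 0; -6.5 0 0 0 0 0; -7 0 0 0 0 0; -7 0 0 0 0 0"

```text
clock: 12.0
tcp_pos: [0.6528, 0.0135, 0.1282]
eef_rot: [[0.878, 0.247, 0.41], [0.224, -0.969, 0.105], [0.423, -0.0, -0.906]]
contact_force: [0.7, -0.1, -1.2]
opening: 0.0151
```

step_arm:
  deltas: "-0.5 0 0 0 0 0; -1 0 0 0 0 0; -1.5 0 0 0 0 0; -1.5 0 0 0 0 0"

```text
clock: 12.4
tcp_pos: [0.6515, 0.0131, 0.1276]
eef_rot: [[0.878, 0.247, 0.41], [0.224, -0.969, 0.105], [0.423, -0.0, -0.906]]
contact_force: [0.9, -0.6, -0.3]
opening: 0.0149
```

step_arm:
  deltas: "-0.5 0 0 0 0 0; -1 0 0 0 0 0; -1 0 0 0 0 0"

```text
clock: 12.7
tcp_pos: [0.6513, 0.0131, 0.1279]
eef_rot: [[0.877, 0.247, 0.412], [0.224, -0.969, 0.105], [0.425, 0.0, -0.905]]
contact_force: [4.5, 1.9, -1.4]
opening: 0.0148
```

step_arm:
  deltas: "-0.5 0 0 0 0 0; -1 0 0 0 0 0; -1 0 0 0 0 0"

```text
clock: 13.0
tcp_pos: [0.6513, 0.013, 0.1283]
eef_rot: [[0.876, 0.247, 0.414], [0.223, -0.969, 0.105], [0.427, 0.0, -0.904]]
contact_force: [5.3, 3.0, -1.3]
opening: 0.015
```

```bash
python3 look.py 8
```

```text
[0.6513 0.013  0.1283] 13.05 [ 4.8005  2.5795 -0.8306] [ 0.2409 -0.5859  0.0256] 0.014925718742743751
force tool [ 4.4279 -1.3162  3.0081]
seat [ 0.5958 -0.0012  0.1206] rel mouth in tube axes [ 1.4265  0.2819 -0.0013]
[[244.3584 202.9256]
 [248.3012 203.8793]
 [267.5323 208.5312]
 [248.6788 204.0275]]
```

View pics/s8c.png

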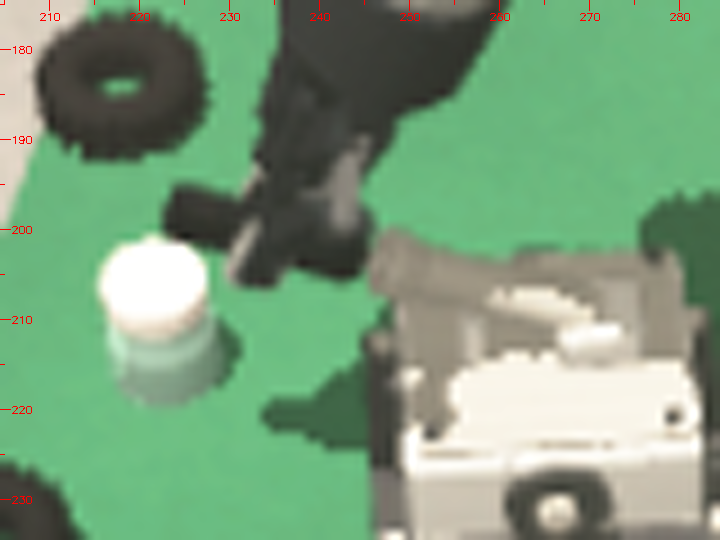

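step_arm:
  deltas: "-0.7 0 0 0 0 0; -1.5 0 0 0 0 0; -2 0 0 0 0 0; -2 0 0 0 0 0"

```text
clock: 13.45
tcp_pos: [0.6511, 0.0127, 0.1289]
eef_rot: [[0.875, 0.246, 0.418], [0.222, -0.969, 0.105], [0.431, 0.001, -0.902]]
contact_force: [8.7, 2.8, -1.6]
opening: 0.0152
```

Hard stop: force rises and the position doesn't change, so the collar is on the rim. I'll back out along the axis.

```bash
python3 - <<'E'
from h import *
np.set_printoptions(precision=4,suppress=True)
R=rodR(YAW,25); L=M+R@[0,.0002,.0004]
for s in (.057,.065,.085,.105,.125,.145,.18): print(s,*delta(tcp_for(L+s*n,R),R))
E
```

```text
0.057 [ 0.3547 -0.2918  1.348 ] [ 0.0013 -0.0094 -0.0008]
0.065 [ 8.3544 -0.298   1.423 ] [ 0.0013 -0.0094 -0.0008]
0.085 [28.3535 -0.3134  1.6106] [ 0.0013 -0.0094 -0.0008]
0.105 [48.3526 -0.3289  1.7982] [ 0.0013 -0.0094 -0.0008]
0.125 [68.3517 -0.3443  1.9858] [ 0.0013 -0.0094 -0.0008]
0.145 [88.3508 -0.3598  2.1733] [ 0.0013 -0.0094 -0.0008]
0.18 [123.3493  -0.3868   2.5016] [ 0.0013 -0.0094 -0.0008]
```

step_arm:
  deltas: "1 -0.3 1.3 0.001 -0.009 -0.001; 4 -0.3 1.4 0.001 -0.009 -0.001; 9 -0.3 1.4 0.001 -0.009 -0.001; 16 -0.3 1.5 0.001 -0.009 -0.001; 24 -0.3 1.6 0.001 -0.009 -0.001; 32 -0.3 1.6 0.001 -0.009 -0.001; 40 -0.3 1.7 0.001 -0.009 -0.001; 48 -0.3 1.8 0.001 -0.009 -0.001; 56 -0.3 1.9 0.001 -0.009 -0.001; 64 -0.3 1.9 0.001 -0.009 -0.001; 72 -0.3 2 0.001 -0.009 -0.001; 80 -0.3 2.1 0.001 -0.009 -0.001; 90 -0.4 2.2 0.001 -0.009 -0.001; 102 -0.4 2.3 0.001 -0.009 -0.001; 114 -0.4 2.4 0.001 -0.009 -0.001; 121 -0.4 2.5 0.001 -0.009 -0.001; 123 -0.4 2.5 0.001 -0.009 -0.001; 123 -0.4 2.5 0.001 -0.009 -0.001"

```text
clock: 15.25
tcp_pos: [0.7599, 0.0408, 0.1797]
eef_rot: [[0.878, 0.247, 0.41], [0.224, -0.969, 0.104], [0.423, 0.0, -0.906]]
contact_force: [-1.0, -0.7, -0.1]
opening: 0.0149
```

```bash
python3 look.py 9; python3 - <<'E'
from h import *
crop('pics/side9.png',190,170,290,240,7,'pics/s9c.png')
bot_t=[ (d['confidence'],w('side',d['xyz'])) for t in('rod_tip','rod_seat') for d in bot.spot_point('side',t)[:1]]
print(bot_t); o=bot.get_obs(); print(o['joints'])
a=cv2.imread('pics/top0.png'); crop('pics/top0.png',350,225,405,275,10,'pics/tile.png')
crop('pics/side0.png',280,160,325,195,12,'pics/tiles.png')
E
```

```text
[0.7595 0.0408 0.1794] 15.3 [ 0.0993  0.6134 -1.2154] [-0.0781  0.1911 -0.0112] 0.015244309124460995
force tool [-0.2886 -0.57    1.2063]
seat [0.704  0.0266 0.172 ] rel mouth in tube axes [124.3847   0.0873   0.6121]
[[210.634  195.086 ]
 [214.8664 196.0909]
 [235.4969 200.9894]
 [248.6788 204.0275]]
[(0.61, array([0.63845198, 0.01112047, 0.13989401])), (0.74, array([0.7057137 , 0.02854984, 0.16925672]))]
[-0.09739412  0.15642315  1.63476955  0.17798745  0.94532821  1.14900733]
```

View pics/s9c.png

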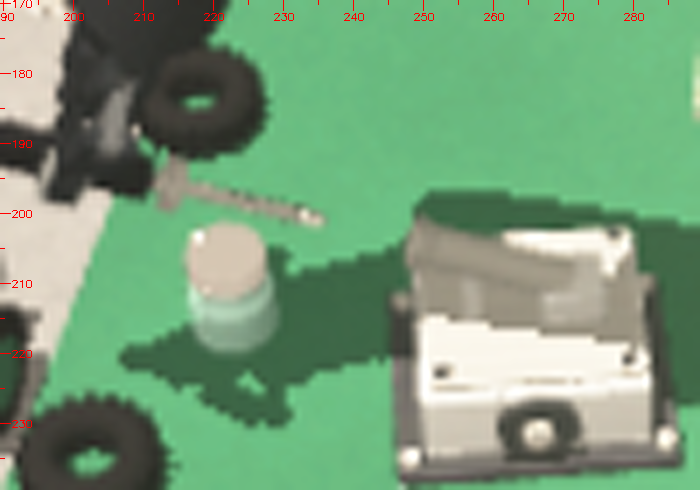

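View pics/tile.png

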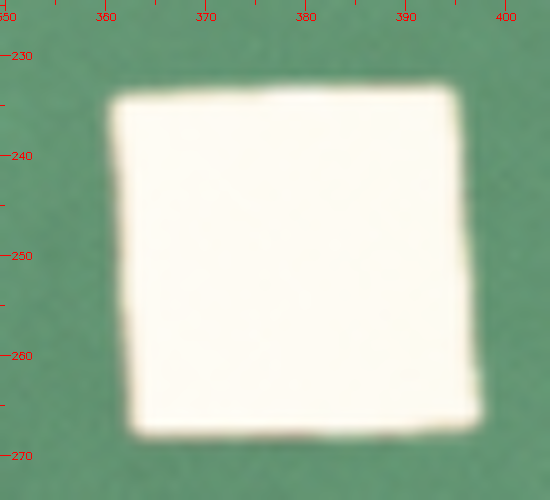

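View pics/tiles.png

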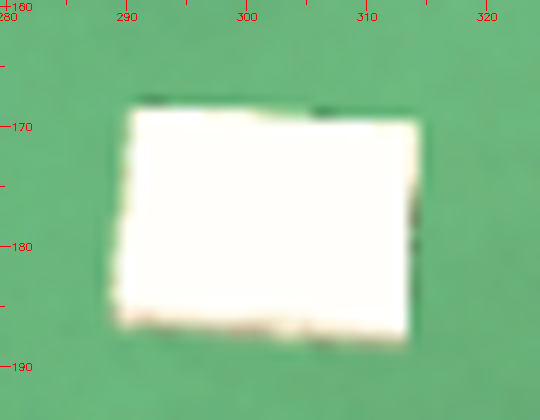

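The rod is fully out: tip at (235,201), clear of the mouth at (249,204). Next is the tile.

```bash
python3 - <<'E'
from h import *
np.set_printoptions(precision=4,suppress=True)
p=np.array([(360.7,234),(395,233),(397.5,267.2),(363,268)]).mean(0); C=ray('top',*p,.012)
q=np.array([(290.5,168.5),(314.2,169.6),(313.4,186.8),(289.2,185.6)]).mean(0); C2=ray('side',*q,.012)
print(C,C2)
C=(C+C2)/2; R=rodR(192,0); x=-R[:,0]
for z in (.22,.058):
    W=tcp_for([C[0]-.13*x[0],C[1]-.13*x[1],z],R); print(W,delta(W,R))
W=tcp_for([.744,.037,.24],rodR(194.3,10)); print(W,delta(W,rodR(194.3,10)))
E
```

```text
[ 0.4323 -0.2776  0.012 ] [ 0.4302 -0.276   0.012 ]
[ 0.5584 -0.2498  0.2025] (array([-231.5268,  231.8805, -133.6055]), array([-0.0087, -0.4356,  0.0396]))
[ 0.5584 -0.2498  0.0405] (array([-299.8974,  231.8779,   13.2599]), array([-0.0087, -0.4356,  0.0396]))
[0.7469 0.0378 0.2228] (array([  7.0658,  -0.1618, -44.8911]), array([-0.    , -0.2612,  0.0001]))
```

step_arm:
  deltas: "1 0 -6 0 -0.04 0; 3 0 -18 0 -0.1 0; 5 0 -32 0 -0.18 0; 7 0 -45 0 -0.25 0; 0 8 -55 0 -0.29 0; -15 23 -62 -0.001 -0.32 0.005; -38 46 -70 -0.002 -0.35 0.01; -68 75 -80 -0.004 -0.37 0.015; -100 107 -91 -0.005 -0.39 0.02; -132 138 -101 -0.006 -0.41 0.025; -163 168 -111 -0.007 -0.42 0.03; -190 194 -120 -0.008 -0.43 0.035; -212 214 -127 -0.009 -0.435 0.04; -226 227 -132 -0.009 -0.436 0.04; -231.5 232 -133.6 -0.009 -0.436 0.04; -231.5 232 -133.6 -0.009 -0.436 0.04; -231.5 232 -133.6 -0.009 -0.436 0.04"

```text
clock: 17.1
tcp_pos: [0.5584, -0.2494, 0.2023]
eef_rot: [[0.978, 0.207, -0.0], [0.207, -0.978, 0.0], [-0.0, -0.0, -1.0]]
contact_force: [-0.4, 1.0, -0.7]
opening: 0.0148
```

```bash
cat > fin.py <<'E'
from h import *
import sys
k=sys.argv[1]
np.set_printoptions(precision=4,suppress=True)
C=np.array([.4313,-.2768,.012])
for nm in('side','top'):
    cv2.imwrite(f'pics/{nm}{k}.png',bot.snapshot(nm))
    for t in('rod_tip','tile'):
        for d in bot.spot_point(nm,t)[:1]: print(nm,t,round(d['confidence'],2),w(nm,d['xyz']))
o=bot.get_obs();R0=o['eef_rot'];print(o['tcp_pos'],R0,o['clock'],o['contact_force'],o['opening'],abs(o['qd']).max())
g=o['tcp_pos']-OFF*R0[:,2]; x=-R0[:,0]
print('tip',g+.13*x); 
for nm in('side','top'): print(proj(nm,[g-.04*x,g+.04*x,g+.051*x,g+.13*x,C]))
R=rodR(192,0);x=-R[:,0]
print(delta(tcp_for([C[0]-.13*x[0],C[1]-.13*x[1],.056],R),R))
crop(f'pics/side{k}.png',235,135,335,205,7,f'pics/s{k}c.png')
crop(f'pics/top{k}.png',340,180,420,285,5,f'pics/t{k}c.png')
E
python3 fin.py 10
```

```text
side rod_tip 0.42 [ 0.4335 -0.2766  0.2217]
side tile 0.65 [ 0.4277 -0.2794  0.0022]
[ 0.5589 -0.2493  0.2026] [[ 0.978   0.2086 -0.0001]
 [ 0.2086 -0.978  -0.0003]
 [-0.0002  0.0002 -1.    ]] 17.4 [ 0.5849  0.0346 -1.9753] 0.014789234510461723 0.004039739354960733
tip [ 0.4318 -0.2764  0.2201]
[[259.2504 139.1763]
 [280.5287 138.4619]
 [283.4484 138.3638]
 [304.3732 137.6613]
 [301.5902 177.467 ]]
[[385.2326 177.8152]
 [392.5497 209.3252]
 [393.5706 213.7216]
 [401.0107 245.7619]
 [378.7726 250.8664]]
(array([ -0.5049,   0.3417, 164.0914]), array([0.0002, 0.0002, 0.0007]))
```

View pics/s10c.png

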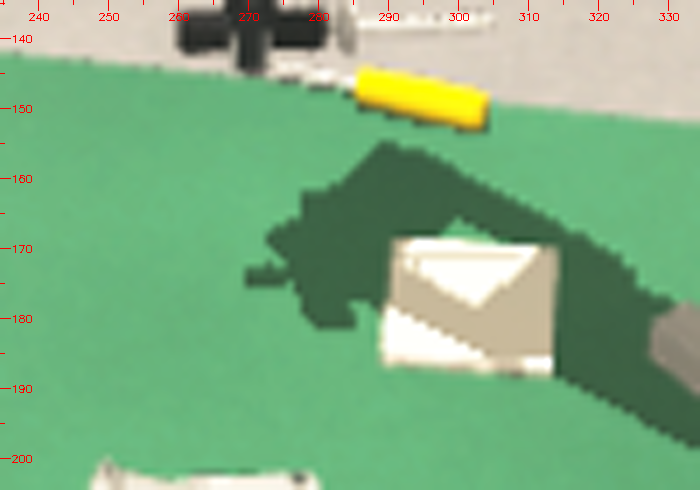

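View pics/side10.png

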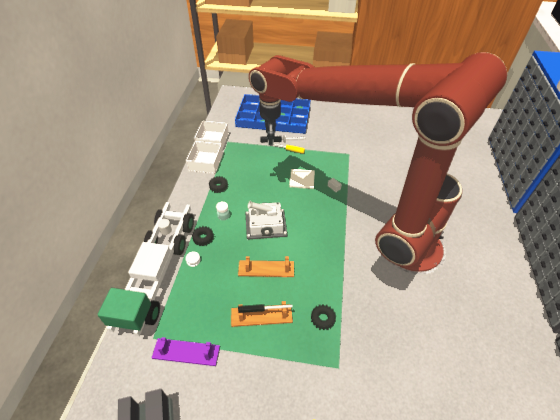

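The rod is level and intact. The predicted tip pixel (304,138) matches the picture, and the scene is undisturbed. I'll go down.

step_arm:
  deltas: "0 0 8 0 0 0; -0.2 0 24 0 0 0; -0.5 0.3 46 0 0 0; -0.5 0.3 70 0 0 0; -0.5 0.3 94 0 0 0; -0.5 0.3 116 0 0 0; -0.5 0.3 134 0 0 0; -0.5 0.3 148 0 0 0; -0.5 0.3 158 0 0 0; -0.5 0.3 163 0 0 0; -0.5 0.3 164 0 0 0; -0.5 0.3 164 0 0 0; -0.5 0.3 164 0 0 0; -0.5 0.3 164 0 0 0"

```text
clock: 18.8
tcp_pos: [0.559, -0.2501, 0.0396]
eef_rot: [[0.978, 0.209, 0.001], [0.209, -0.978, -0.001], [0.001, 0.001, -1.0]]
contact_force: [-0.7, -0.4, -0.3]
opening: 0.0147
```

```bash
python3 fin.py 11
```

```text
side rod_tip 0.52 [ 0.4322 -0.2788  0.056 ]
side tile 0.78 [ 0.4329 -0.2836  0.0006]
[ 0.5585 -0.2497  0.0387] [[ 0.978   0.2086  0.0001]
 [ 0.2086 -0.978  -0.0004]
 [ 0.      0.0004 -1.    ]] 19.1 [ 0.0795 -0.5265 -1.4079] 0.014724069436794255 0.0021123382691570465
tip [ 0.4314 -0.2768  0.0562]
[[260.6056 171.1633]
 [280.1914 170.4529]
 [282.8793 170.3554]
 [302.1457 169.6565]
 [301.5902 177.467 ]]
[[369.801  191.95  ]
 [375.8565 218.9105]
 [376.6995 222.6639]
 [382.8299 249.9576]
 [378.7726 250.8664]]
(array([-0.0578,  0.0338,  0.2345]), array([ 0.0004, -0.    ,  0.0007]))
```

View pics/s11c.png

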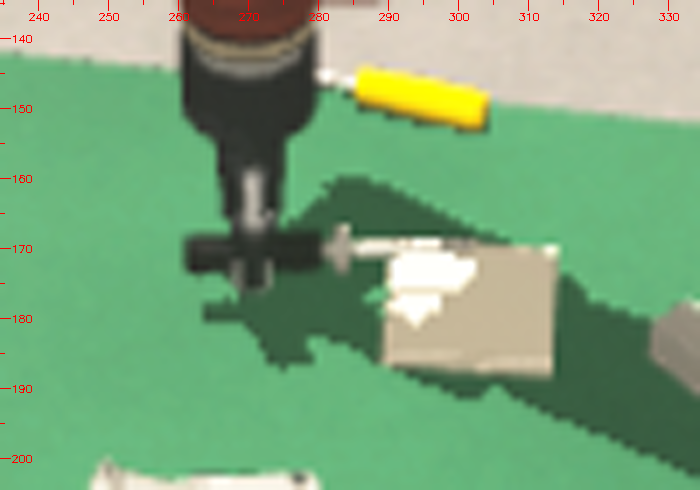

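View pics/t11c.png

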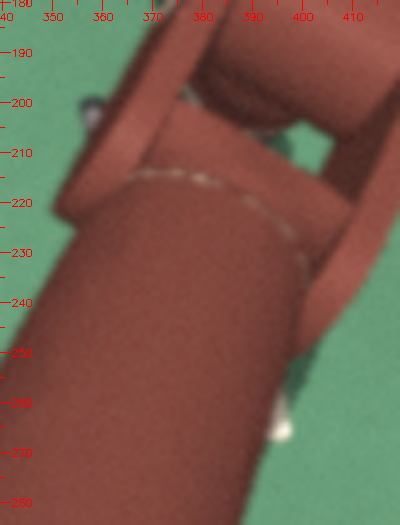

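The side view shows the rod level: grip at 261–280, collar at 283 and tip near (302,169.5), about 4 cm above the tile's middle. The arm is still, so I'll hand the job in.

```bash
python3 - <<'E'
from bench import bot
print(bot.close_job()); print(bot.get_obs()['clock'])
E
```

```text
the job is handed in; nothing more can be done
None
the job is handed in; nothing more can be done
```

I took the collared gauge rod from its rest and slid it down the guide tube. The collar hit a hard stop at about 9 N: force rose while the position stayed put, within 1.5 mm of my estimate of the rim. I then pulled the rod fully out and handed the job in at about 19 s, still holding it.

**Last checks:**
- **Pose:** the rod is level with its tip at about (0.431, -0.277, 0.056) m. My estimate of the tile's centre is (0.431, -0.277) m, so the shank hangs about 4 cm above it. The marked side should be up from how I gripped and turned it; I did not confirm that in the last pictures.
- **Contact and motion:** only about 1 N of force, near the noise level, and the arm was motionless.
- **Other things on the bench:** the plain rod and the rest looked unmoved in a full view taken just before the final descent.

**Disagreements and gaps:** the side-camera network put the tip within 2 mm of my computed position. It put the tile about 7 mm from my corner-based centre, and I kept the corner value. The top camera's view of the final pose was mostly blocked by the arm.

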